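# Square a panel into the vacuum nest and click the vacuum on

## Robot

A 6-joint arm with a two-finger parallel gripper is mounted at the origin on the work surface. World frame = base frame: x ahead of the robot, y to its left, z up, the work surface at z = 0. Lengths are in m, angles in rad, forces in N, time in s.
With the tool pointing down it reaches from about 0.35 to 0.975 m from the base axis. Payload 4.9 kg.
Tool frame: the origin (TCP) lies on the mounting face of the last link; the fingertips stand ctrl.tip_reach ahead of it and the grasp point (between the pads) lies 155 mm ahead of it (ctrl.tip_reach is the distance from the TCP to the fingertips, in m); z points along the fingers, y is the direction in which the jaws open and shut (so a half turn about z gives the same grasp; the last joint's range is limited). The gripper opens to 85 mm and grips with 20 to 120 N. Pads are 22 mm wide; open, the fingers measure 114 mm over their backs; the gripper's body (76 mm by 85 mm) begins 54 mm behind the grasp point. The pads swing forward as they close: fully open they stand 13 mm farther back than shut.
Start: joints at [-1.287, 0.053, 1.613, -0, 1.476, -0.119], TCP at [0.245, -0.575, 0.405] pointing down, gripper open.
Joint ranges: [-3.01, 3.01], [-1.01, 2.22], [0.06, 2.58], [-1.02, 4.17], [0.09, 2.62], [-3.14, 3.14]. Speed limits (rad/s): [2.57, 2.57, 3.14, 3.14, 3.14, 3.14].

## Interface

Orientations are given as a rotation vector (axis times angle).
In Python, from station import ctrl, snapshot, camera_info gives the robot as it stands.
- The arm moves only by the shell command python3 -m creep 'ROWS'. ROWS is JSON, a list of rows, each a list of 3 entries, a list of its own where there are three numbers: the closure, from -1 (fully open) to 1 (shut), so that 0 is half open, then the shift along the tool's x, y, z in mm, then the turn, a rotation vector about the tool's x, y, z in degrees. A call has 1 to 20 rows; each row shifts and turns the commanded pose from where the row before left it, along the tool's axes as they then stand; what a row does not reach is not made up. A row lasts 1/12 s, in which the tool goes at most 41.7 mm and 7.16 degrees, less where a joint would pass 70% of its speed; a pose out of reach is approached as far as the arm can. A call with a gripper value outside its range is refused whole. The fingers move at their own pace and stop on an object; the grip force is fixed at half the most. Time passes only in rows, so rows that do not move let the fingers close. It gives the time, the measured TCP pose, the force and the opening at its end, in the units of the state.
- ctrl.get_state(): the state, without advancing time (a new reading comes with each control period).
- snapshot(name): name is "side" or "top" or "wrist"; returns the picture (384x512x3 uint8, blue, green, red); there is no depth.
- camera_info(name): a dict with "fx", "fy", "cx", "cy" (pixels), "k1" (the pictures are not rectified: a ray, as slopes to the right and down, at radius r is drawn at 1 + k1 r^2 times it, then the intrinsics apply), "R" (3x3) and "t" (3): a world point X has camera coordinates R X + t. Camera axes: x right, y down, z forward; pixel columns grow to the right and rows downward; lengths in m; the calibration is good to about 2 mm. A picture is of the moment at which its call begins: read the wrist's pose just before it. camera_info takes no time and is no camera call; for the wrist camera it gives the pose at the moment of the call.
- ctrl.sign_off(): hands the job in, once; it reports no verdict.
The state is a dict: "clock": time; "joints": joint angles; "dq": joint speeds; "joint_efforts": joint torques, N m; "tcp_pos": TCP position; "tcp_rot": TCP orientation; "wrist_force": force on the tool from outside, world axes, zero at the start; "ft_torque": the same for the moment, N m; "finger_gap": finger opening in m.
Only numpy, scipy, OpenCV 4.12 (cv2) and the standard library are available. Lean on these libraries where they do the work, as an engineer would, in place of code of your own. Each camera call takes 0.05 s, during which the arm holds its last target.

## Task

Get the vacuum nest ready for bonding: with the fingertips, push the loose black panel flat across the nest until it is fully home against all three steel locating pins, without lifting it. Then switch on the vacuum: turn the knurled selector knob on the control box by rubbing it with a fingertip, not pinching it between the fingers, until it clicks in at the green mark, past the amber and short of the red. Leave the panel home and the other things on the bench where they stand.

Things in the scene. Friction and masses are not known exactly. Their poses are not given: they have to be found in the camera images.
- nest: Vacuum nest, fixed: pinkish tooling-board block, flat top 50 mm above its origin, spanning x -130 to 150 and y -150 to 150 mm in its own frame. Three steel pins, 12 mm in diameter, stand 14 mm above the top at (x, y) = (96, -30), (96, 70) and (20, 126) mm: the first two stop the panel's +x edge, the third its +y edge, so the panel goes home towards the nest's +x and +y.
- panel_home (a point): The point on the nest's top (nest x 20, y 20, z 50 mm, axes as the nest's) where the panel's origin lies when the panel touches all three pins.
- panel: Loose sandwich panel, black carbon skins on a yellowish core, 140 mm in its x, 200 mm in its y, 16 mm thick, 0.2 to 0.32 kg, flat on the nest. Origin at the centre of its underside; at home its axes are those of the nest. It starts 15 to 40 mm short of home in x and 12 to 32 mm in y, up to 5 degrees askew, and slides easily, under 0.5 to 1.5 N.
- vac_box: Grey control box, fixed, 170 mm in its x, 150 mm in y, top plate 80 mm above its origin (centre of its underside). On top: the knob, towards -x and half-way along y, with four coloured marks round its +x side; behind it, 58 mm or more from the knob's axis, a flat gauge and a rocker switch, 9 mm tall. The -x side of the knob is clear.
- knob_top (a point): Centre of the top face of the knurled black selector knob, 56 mm in diameter, 26 mm tall, vertical axis; it turns under this point. Axes are the box's. The box's top plate lies 30 mm lower; under the knob a black collar 66 mm in diameter rises 3 mm from the plate. The knob can be rubbed on its flank or on its top.
- selector (a joint): Knob angle in rad, growing clockwise seen from above. A spring click stop holds it at 0 (black mark, off), 0.524 (amber), 1.047 (green, full hold) and 1.571 (red); let go in between, it snaps to the nearer one. End stops -0.12, 1.69. Starts at black or amber. Takes about 0.08 N m, 3 N along the rim. The white pointer line on its cap points to the mark: 45, 15, -15, -45 degrees from the box's +x.
- bracket_a: Bystander: small bent steel bracket, foot 22 x 40 mm, 29 mm tall, on the nest behind the two +x pins; origin under its foot.
- bracket_b: Bystander: the same bracket on the bench between the robot and the work; origin under its foot.
- hardener: Bystander: white jar with a blue cap, 54 mm in diameter, 62 mm tall, on the bench beyond the control box; origin under its centre.
- tape: Bystander: blue roll of tape lying flat, 96 mm in diameter, 25 mm tall, at the robot's right; origin under its centre.
- cleaner: Bystander: white bottle with a blue cap, 68 mm in diameter, 190 mm tall, at the robot's left; origin under its centre.
- cartridge: Bystander: grey adhesive cartridge standing up, 54 mm in diameter at its foot, 150 mm tall, behind the gap between nest and box; origin under its centre.
- filler_tin: Bystander: metal tin, 84 mm in diameter, 90 mm tall, at the robot's left; origin under its centre.
- driver: Bystander: screwdriver lying on the bench at the robot's right; origin on the bench under its middle.
Not all that is in view belongs to the job. Of the things like the panel, leave any that is purple; of the rest the larger one is meant.

How it is judged:
By the outcome, as a careful person would: the job done as asked, in the order asked, and still so for the second after the job is handed in, with the robot touching nothing.
It also fails if it takes over 64 s, if anything falls off the work surface, if the arm or the gripper's body presses on something with over 40 N, if the wrist force passes 120 N, or if a joint passes its speed limit or range.

## Working session

There is one attempt and no reset: what is moved stays moved. The work goes in short steps, Python scripts to look and compute and a shell command to move; the robot and the scene stay as the last step left them, time stands still between calls to the robot, and variables do not carry over. Pictures are saved under pics/ and viewed, and the job is handed in when it is done.

```bash
ls; mkdir -p pics
python3 - <<'E'
from station import ctrl, snapshot, camera_info
import cv2
print(ctrl.get_state(), ctrl.tip_reach)
for n in ("side","top","wrist"):
    i=camera_info(n); print(n,{k:(v.tolist() if hasattr(v,'tolist') else v) for k,v in i.items()})
    cv2.imwrite(f"pics/{n}0.png",snapshot(n))
E
```

```text
pics
{'clock': 0.0, 'joints': array([-1.28696858e+00,  5.33162236e-02,  1.61431015e+00, -2.36588688e-06,
        1.47601473e+00, -1.18971889e-01]), 'dq': array([ 0.0009328 , -0.0002561 ,  0.00057364, -0.00089769,  0.00065702,
        0.00139673]), 'joint_efforts': array([-1.88830505e-03, -3.93682981e+01, -3.70181465e+01, -3.01533046e-04,
        6.99072421e-03,  4.01683764e-06]), 'tcp_pos': array([ 0.24493419, -0.57470073,  0.40347821]), 'tcp_rot': array([-3.07609314e+00, -6.28039504e-01,  2.68439577e-04]), 'wrist_force': array([-0.46110793,  0.33913881, -0.00430315]), 'ft_torque': array([ 0.03155257, -0.01532518, -0.01484078]), 'finger_gap': 0.0852679680048235} 0.1734
side {'fx': 426.58211243833426, 'fy': 426.58211243833426, 'cx': 247.11505510432553, 'cy': 187.87695421086121, 'k1': 0.051487107209396275, 'R': [[-0.6981947951892933, -0.7158307426968458, -0.010505987848028558], [-0.4989593863881474, 0.4970853235743124, -0.7098913380385653], [0.513384416111109, -0.49040037611843584, -0.7042328538183606]], 't': [0.32994084047382655, 0.3065540411045589, 1.3049590863284206]}
top {'fx': 449.57139311749444, 'fy': 449.57139311749444, 'cx': 255.65584167949785, 'cy': 190.25256083920638, 'k1': -0.0007280317499057142, 'R': [[0.022248705704670923, -0.9996629152489853, 0.013380992876742022], [-0.992081925391972, -0.02373081663268072, -0.12333005170072625], [0.1236060209092772, -0.010531107151983181, -0.9922754896585568]], 't': [-0.03322130488899067, 0.48232277351819963, 1.5737949152079433]}
wrist {'fx': 285.74620032479464, 'fy': 285.74620032479464, 'cx': 257.6199820738707, 'cy': 189.65252087903391, 'k1': -0.025078011166356454, 'R': [[0.39203022497654877, -0.9199496004654107, -0.0022439492797008925], [-0.8879867653157979, -0.37904463522546894, 0.2603932970158398], [-0.2403992664897813, -0.10008944554909048, -0.9655000235944341]], 't': [-0.6245783056704697, -0.032535386404241196, 0.37852092913579893]}
```

View pics/top0.png

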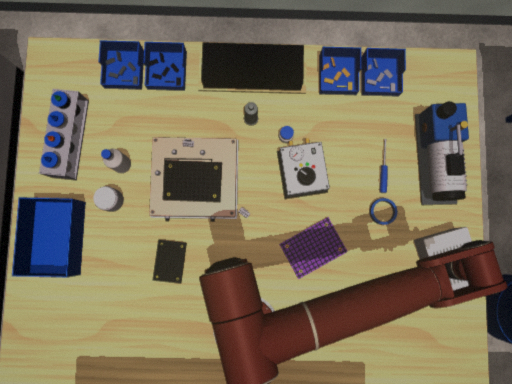

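View pics/side0.png

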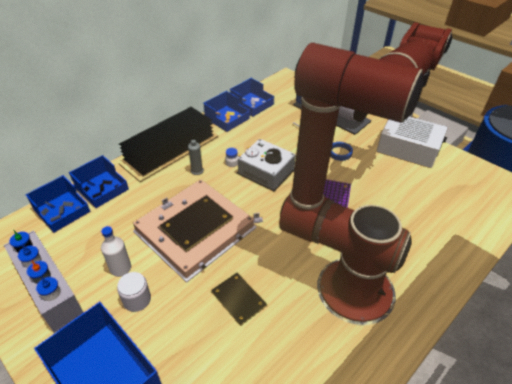

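Run:
```python
import cv2
im=cv2.imread("pics/top0.png")
cv2.imwrite("pics/c1.png",cv2.resize(im[120:290,140:340],None,fx=4,fy=3.5,interpolation=cv2.INTER_CUBIC)[:600])
cv2.imwrite("pics/c1.png",cv2.resize(im[125:225,140:250],None,fx=6,fy=6,interpolation=cv2.INTER_CUBIC))
cv2.imwrite("pics/c2.png",cv2.resize(im[120:210,230:340],None,fx=6,fy=6,interpolation=cv2.INTER_CUBIC))
im=cv2.imread("pics/side0.png")
cv2.imwrite("pics/c3.png",cv2.resize(im[130:280,125:305],None,fx=4,fy=4,interpolation=cv2.INTER_CUBIC))
```

```text
(no output)
```

View pics/c1.png

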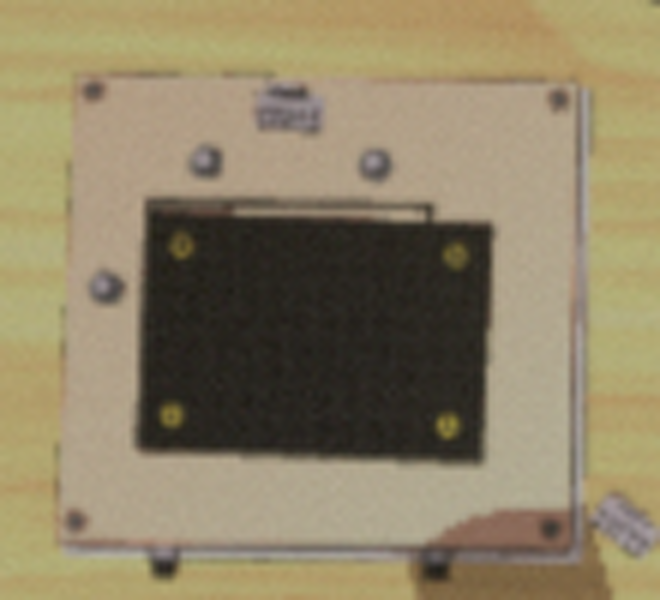

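View pics/c2.png

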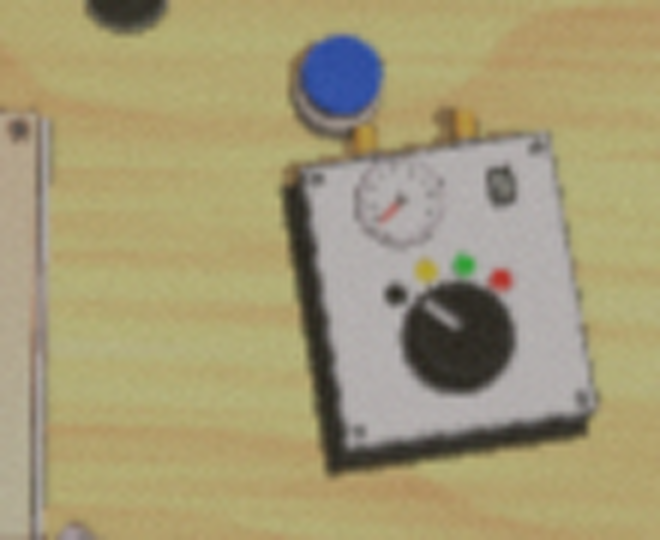

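View pics/c3.png

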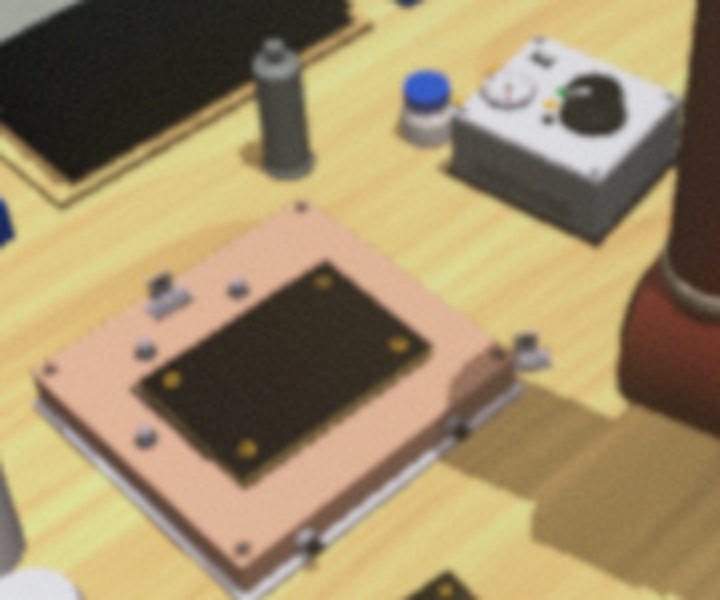

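View pics/wrist0.png

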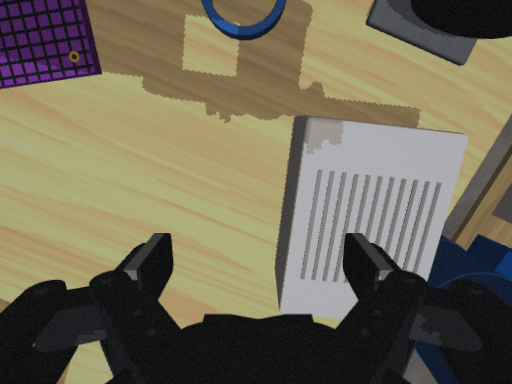

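```bash
cat > h.py <<'E'
import numpy as np, cv2
from scipy.optimize import least_squares
def ray(I,px):
    K=np.array([[I['fx'],0,I['cx']],[0,I['fy'],I['cy']],[0,0,1.]])
    p=(np.asarray(px,float)-[I['cx'],I['cy']])/[I['fx'],I['fy']]
    q=p.copy()
    for _ in range(20): q=p/(1+I['k1']*(q@q))
    R=np.array(I['R']);t=np.array(I['t'])
    return -R.T@t, R.T@np.array([q[0],q[1],1])
def at_z(I,px,z):
    c,d=ray(I,px); return c+d*(z-c[2])/d[2]
def proj(I,X):
    X=np.atleast_2d(X); c=X@np.array(I['R']).T+np.array(I['t'])
    q=c[:,:2]/c[:,2:]; q=q*(1+I['k1']*(q**2).sum(1,keepdims=True))
    return q*[I['fx'],I['fy']]+[I['cx'],I['cy']]
def fit(local,world):  # 2D rigid, returns x,y,yaw
    A=np.array(local)[:,:2];B=np.array(world)[:,:2]
    H=(A-A.mean(0)).T@(B-B.mean(0)); a=np.arctan2(H[0,1]-H[1,0],H[0,0]+H[1,1])
    R=np.array([[np.cos(a),-np.sin(a)],[np.sin(a),np.cos(a)]])
    t=B.mean(0)-R@A.mean(0); r=B-(A@R.T+t)
    return t,a,R,r
E
python3 - <<'E'
from h import *
from station import camera_info
I=camera_info("top"); np.set_printoptions(precision=4,suppress=True)
u=lambda p,o:(np.array(p)+.5)/6-.5+o
o1=np.array([140,125]);o2=np.array([230,120])
P=[at_z(I,u(p,o1),z) for p,z in [((77,75),.05),((580,83),.05),((575,549),.05),((58,543),.05),((205,160),.064),((375,162),.064),((105,285),.064)]]
L=[(.15,.15),(.15,-.15),(-.13,-.15),(-.13,.15),(.096,.07),(.096,-.03),(.02,.126)]
t,a,R,r=fit(L,P);print("nest",t,np.degrees(a));print(r*1000)
h=R@[.02,.02]+t;print("home",h)
Q=[at_z(I,u(p,o1),.066) for p in [(147,212),(493,226),(482,461),(137,450)]]
M=[(.07,.1),(.07,-.1),(-.07,-.1),(-.07,.1)]
t2,a2,R2,r2=fit(M,Q);print("panel",t2,np.degrees(a2),np.degrees(a2-a));print(r2*1000)
print("off nest frame",R.T@(t2-h)*1000)
B=[at_z(I,u(p,o2),.08) for p in [(300,163),(547,134),(596,408),(347,450)]]
M=[(.085,.075),(.085,-.075),(-.085,-.075),(-.085,.075)]
t3,a3,R3,r3=fit(M,B);print("box",t3,np.degrees(a3));print(r3*1000)
k=at_z(I,u((459,337),o2),.11);print("knob",k, R3.T@(k[:2]-t3))
e=[at_z(I,u(p,o2),.11) for p in ((402,337),(516,337),(459,280),(459,394))];print(e)
p1=at_z(I,u((460,328),o2),.11);p2=at_z(I,u((424,293),o2),.11);d=R3.T@(p2-p1)[:2];print("ptr",np.degrees(np.arctan2(d[1],d[0])))
for p in ((395,293),(426,270),(463,264),(501,279)):
  d=R3.T@(at_z(I,u(p,o2),.08)-k)[:2]; print(np.degrees(np.arctan2(d[1],d[0])),np.hypot(*d))
E
```

```text
nest [0.5152 0.1988] 0.6594902872583834
[[-0.8366 -0.1874]
 [-1.5368  1.0819]
 [ 0.8981 -0.4379]
 [ 0.8855 -0.0046]
 [-0.1824 -0.1812]
 [-0.0304  0.1889]
 [ 0.8026 -0.4597]]
home [0.535 0.219]
panel [0.5068 0.2009] -0.5570292767417705 -1.2165195640001538
[[ 0.1976  1.5218]
 [-1.163  -0.7365]
 [ 0.6117 -0.0959]
 [ 0.3537 -0.6895]]
off nest frame [-28.3381 -17.7469]
box [ 0.5604 -0.1887] 9.91030217068633
[[ 0.9069 -1.6771]
 [-3.9569  1.8079]
 [ 2.538   2.0076]
 [ 0.512  -2.1384]]
knob [ 0.5269 -0.1919  0.11  ] [-0.0336  0.0026]
[array([ 0.5261, -0.1595,  0.11  ]), array([ 0.5277, -0.2243,  0.11  ]), array([ 0.5597, -0.1916,  0.11  ]), array([ 0.4942, -0.1922,  0.11  ])]
ptr 36.53963798092982
38.66281239675281 0.044931220248595916
9.981460824665293 0.04649094718156821
-16.68069745744627 0.04812361457843559
-45.101466995584076 0.048320575919729956
```

```bash
cat >> h.py <<'E'
from scipy.spatial.transform import Rotation as Ro
def plan(x,y,z,yaw):
    """from measured pose: shift to x,y,z in tool axes after turning to yaw deg (tool down)"""
    from station import ctrl
    s=ctrl.get_state(); R=Ro.from_rotvec(s['tcp_rot'])
    c,d=np.cos(np.radians(yaw)),np.sin(np.radians(yaw))
    T=Ro.from_matrix(np.array([[c,d,0],[d,-c,0],[0,0,-1.]]))
    np.set_printoptions(precision=3,suppress=True)
    print("turn deg",np.degrees((R.inv()*T).as_rotvec()),"shift mm after turn",T.inv().apply(np.array([x,y,z])-s['tcp_pos'])*1000,"t",s['clock'])
E
python3 - <<'E'
from h import *
from station import camera_info,ctrl
I=camera_info("wrist"); c=-np.array(I['R']).T@I['t']; s=ctrl.get_state()
print(Ro.from_rotvec(s['tcp_rot']).inv().apply(c-s['tcp_pos']))
plan(.44,-.2,.405,.66)
E
```

```text
[0.06714404 0.00071706 0.03105441]
turn deg [-0.094  0.008 22.417] shift mm after turn [ 199.371 -372.503   -1.27 ] t 0.15
```

```bash
python3 -m creep '[[1,[0,0,0],[0,0,5.6]],[1,[0,0,0],[0,0,5.6]],[1,[0,0,0],[0,0,5.6]],[1,[0,0,0],[0,0,5.6]],[1,[20,-37,0],[0,0,0]],[1,[20,-37,0],[0,0,0]],[1,[20,-37,0],[0,0,0]],[1,[20,-37,0],[0,0,0]],[1,[20,-37,0],[0,0,0]],[1,[20,-37,0],[0,0,0]],[1,[20,-37,0],[0,0,0]],[1,[20,-37,0],[0,0,0]],[1,[20,-37,0],[0,0,0]],[1,[20,-40,0],[0,0,0]],[1,[0,0,0],[0,0,0]],[1,[0,0,0],[0,0,0]]]'
python3 - <<'E'
from h import *
from station import camera_info,ctrl,snapshot
s=ctrl.get_state(); print(s,ctrl.tip_reach)
I=camera_info("wrist"); cv2.imwrite("pics/w1.png",snapshot("wrist"))
import pickle; pickle.dump(I,open("w1.pkl","wb"))
E
```

```text
clock: 1.48
tcp_pos: [0.4382, -0.2036, 0.4045]
tcp_rot: [3.141, 0.026, -0.001]
wrist_force: [0.3, -0.8, 0.6]
finger_gap: -0.0001
{'clock': 1.4833, 'joints': array([-5.89106940e-01, -2.97356638e-01,  1.93314405e+00, -3.07607019e-04,
        1.50604432e+00,  9.65252288e-01]), 'dq': array([-0.06349205,  0.00956248, -0.00702138, -0.01025695, -0.00145413,
       -0.00845291]), 'joint_efforts': array([ 1.64983235e+00, -2.47458404e+01, -3.72174203e+01,  1.55080114e-01,
        3.49540589e-02,  6.39663334e-02]), 'tcp_pos': array([ 0.4381695 , -0.20360858,  0.40447903]), 'tcp_rot': array([ 3.14136691e+00,  2.58493836e-02, -5.81683565e-04]), 'wrist_force': array([ 0.2974458 , -0.8132855 ,  0.58233318]), 'ft_torque': array([-0.01385205, -0.04935021, -0.00656193]), 'finger_gap': -0.00013561666997386558} 0.1734
```

View pics/w1.png

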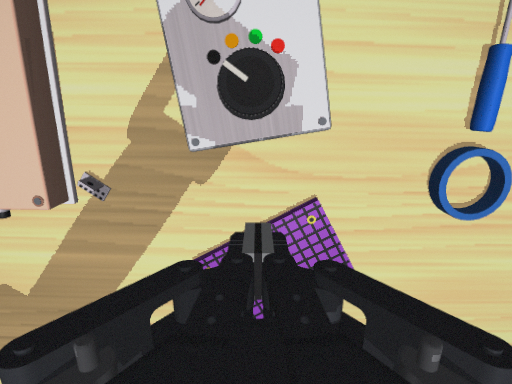

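Run:
```python
import cv2
im=cv2.imread("pics/w1.png")
cv2.imwrite("pics/c4.png",cv2.resize(im[0:160,150:340],None,fx=3.75,fy=3.75,interpolation=cv2.INTER_CUBIC))
```

```text
(no output)
```

View pics/c4.png

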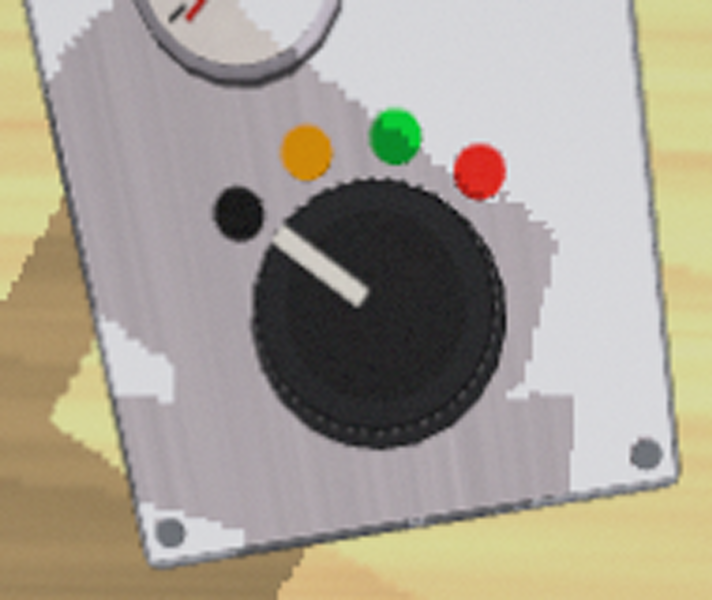

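```bash
cat > k1.py <<'E'
from h import *
import pickle
I=pickle.load(open("w1.pkl","rb"))
u=lambda p:(np.array(p)+.5)/3.75-.5+[150,0]
k=at_z(I,u((378,304)),.11);print(k)
for p in ((252,304),(505,304),(378,178)): print(np.linalg.norm(at_z(I,u(p),.11)-k))
c1=at_z(I,u((150,567)),.08);c2=at_z(I,u((678,482)),.08);d=c1-c2;print(c1,c2,np.linalg.norm(d),'yaw',np.degrees(np.arctan2(-d[0],d[1])))
a=np.radians(9.8)
for n,p in dict(blk=(239,213),amb=(306,152),grn=(395,136),red=(480,171)).items():
  d=at_z(I,u(p),.08)-k; print(n,np.degrees(np.arctan2(d[1],d[0])-a),np.hypot(*d[:2]))
d=at_z(I,u((278,233)),.11)-at_z(I,u((363,297)),.11); print('ptr',np.degrees(np.arctan2(d[1],d[0])-a))
E
python3 k1.py
python3 - <<'E'
from h import *
plan(.40,.207,.405,.66)
E
```

```text
[ 0.53214689 -0.19591075  0.11      ]
0.029199722778859547
0.029415832733095452
0.026916615864472804
[ 0.46628843 -0.13333069  0.08      ] [ 0.49152136 -0.27618904  0.08      ] 0.1450696697184964 yaw 10.016782183301716
blk 46.305130389578004 0.04362477196512431
amb 16.50900487082916 0.043232241524457794
grn -13.865200157335993 0.042866387725478954
red -44.71699558317308 0.04277424706692872
ptr 45.47889318631535
turn deg [0.019 0.03  0.139] shift mm after turn [ -32.983 -412.284   -0.504] t 1.5333
```

```bash
python3 -m creep '[[1,[-3,-37,0],[0,0,0]],[1,[-3,-37,0],[0,0,0]],[1,[-3,-37,0],[0,0,0]],[1,[-3,-37,0],[0,0,0]],[1,[-3,-37,0],[0,0,0]],[1,[-3,-37,0],[0,0,0]],[1,[-3,-37,0],[0,0,0]],[1,[-3,-37,0],[0,0,0]],[1,[-3,-38,0],[0,0,0]],[1,[-3,-38,0],[0,0,0]],[1,[-3,-37,0],[0,0,0]],[1,[0,0,0],[0,0,0]],[1,[0,0,0],[0,0,0]],[1,[0,0,0],[0,0,0]]]'
python3 - <<'E'
from h import *
from station import camera_info,ctrl,snapshot
I=camera_info("wrist"); cv2.imwrite("pics/w2.png",snapshot("wrist"))
import pickle; pickle.dump(I,open("w2.pkl","wb"))
plan(.395,.207,.230,.66)
E
```

```text
clock: 2.7
tcp_pos: [0.4003, 0.202, 0.4044]
tcp_rot: [3.141, 0.016, -0.001]
wrist_force: [0.1, 0.2, -0.4]
finger_gap: -0.0002
turn deg [ 0.038  0.016 -0.137] shift mm after turn [ -5.307  -5.453 174.497] t 2.75
```

View pics/w2.png

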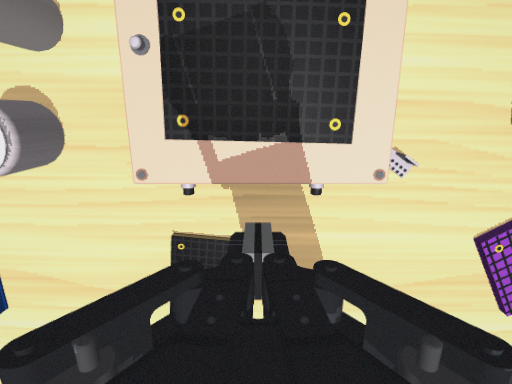

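Run:
```python
from h import *
import pickle
I=pickle.load(open("w2.pkl","rb"))
for p,z in [((165,138),.066),((352,143),.066),((134,183),.05),((389,184),.05),((137,42),.064)]: print(at_z(I,p,z))
```

```text
[0.44050238 0.3007421  0.066     ]
[0.43723589 0.10091655 0.066     ]
[0.38674555 0.34616362 0.05      ]
[0.38855608 0.04743211 0.05      ]
[0.53473699 0.32286343 0.064     ]
```

```bash
python3 -m creep '[[1,[2,-5,35],[0,0,0]],[1,[0,0,40],[0,0,0]],[1,[0,0,40],[0,0,0]],[1,[0,0,30],[0,0,0]],[1,[0,0,15],[0,0,0]],[1,[0,0,8],[0,0,0]],[1,[0,0,4],[0,0,0]],[1,[0,0,0],[0,0,0]],[1,[0,0,0],[0,0,0]]]'
```

```text
clock: 3.5
tcp_pos: [0.4027, 0.2078, 0.2342]
tcp_rot: [-3.141, -0.017, -0.004]
wrist_force: [-0.1, -0.4, -0.4]
finger_gap: -0.0002
```

```bash
python3 -m creep '[[1,[3,0,3],[0,0,0]],[1,[7,0,0],[0,0,0]],[1,[7,0,0],[0,0,0]],[1,[5,0,0],[0,0,0]],[1,[4,0,0],[0,0,0]],[1,[4,0,0],[0,0,0]],[1,[4,0,0],[0,0,0]],[1,[4,0,0],[0,0,0]],[1,[4,0,0],[0,0,0]],[1,[0,0,0],[0,0,0]],[1,[0,0,0],[0,0,0]]]'
```

```text
clock: 4.42
tcp_pos: [0.4439, 0.2086, 0.2297]
tcp_rot: [-3.141, -0.018, -0.0]
wrist_force: [0.3, -0.4, 0.8]
finger_gap: -0.0001
```

```bash
python3 -m creep '[[1,[2,0,-1],[0,0,0]],[1,[2,0,0],[0,0,0]],[1,[2,0,0],[0,0,0]],[1,[2,0,0],[0,0,0]],[1,[0,0,0],[0,0,0]],[1,[0,0,0],[0,0,0]]]'
python3 - <<'E'
from h import *
from station import camera_info,ctrl,snapshot
im=snapshot("top")
cv2.imwrite("pics/t3.png",cv2.resize(im[125:225,140:250],None,fx=6,fy=6,interpolation=cv2.INTER_CUBIC))
im=snapshot("wrist");cv2.imwrite("pics/w3.png",im)
E
```

```text
clock: 4.92
tcp_pos: [0.4519, 0.2087, 0.2308]
tcp_rot: [-3.141, -0.019, -0.001]
wrist_force: [-0.6, 0.3, 1.1]
finger_gap: -0.0003
```

View pics/t3.png

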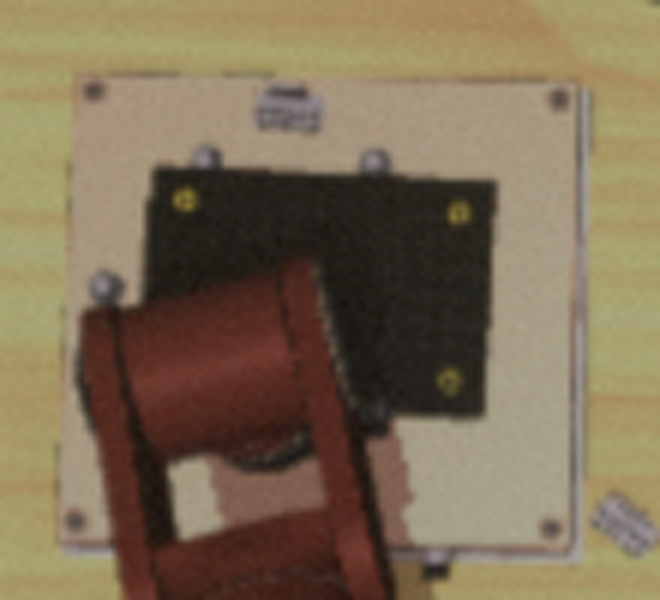

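View pics/w3.png

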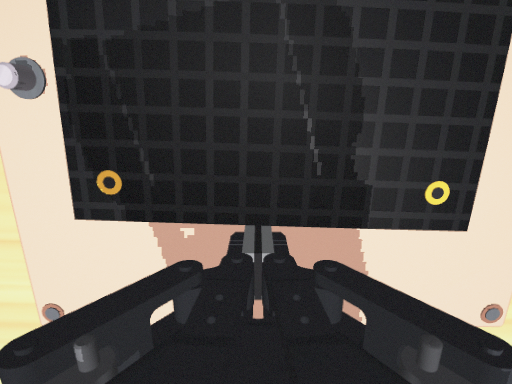

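```bash
python3 -m creep '[[1,[1.5,0,0],[0,0,0]],[1,[1.5,0,0],[0,0,0]],[1,[0,0,0],[0,0,0]]]'; python3 -m creep '[[1,[1,0,0],[0,0,0]],[1,[1,0,0],[0,0,0]],[1,[0,0,0],[0,0,0]]]'
```

```text
clock: 5.27
tcp_pos: [0.4545, 0.2086, 0.2304]
tcp_rot: [3.141, 0.019, -0.003]
wrist_force: [-3.1, -1.5, 0.6]
finger_gap: -0.0
clock: 5.52
tcp_pos: [0.4554, 0.2088, 0.2299]
tcp_rot: [3.141, 0.019, -0.01]
wrist_force: [-9.7, -0.4, 4.1]
finger_gap: 0.0001
```

```bash
python3 -m creep '[[1,[-6,0,0],[0,0,0]],[1,[-10,0,0],[0,0,0]],[1,[0,0,-30],[0,0,0]],[1,[0,0,-20],[0,0,0]],[1,[25,36,0],[0,0,0]],[1,[35,36,0],[0,0,0]],[1,[35,36,0],[0,0,0]],[1,[3,36,0],[0,0,0]],[1,[0,0,0],[0,0,0]],[1,[0,0,0],[0,0,0]],[1,[0,0,0],[0,0,0]]]'
python3 - <<'E'
from h import *
from station import camera_info,ctrl,snapshot
import pickle
im=snapshot("side");cv2.imwrite("pics/s4.png",cv2.resize(im[130:280,125:305],None,fx=4,fy=4,interpolation=cv2.INTER_CUBIC))
I=camera_info("wrist");pickle.dump(I,open("w4.pkl","wb"));im=snapshot("wrist");cv2.imwrite("pics/w4.png",im)
plan(.537,.065,.2310,.66)
E
```

```text
clock: 6.43
tcp_pos: [0.5266, 0.0799, 0.2807]
tcp_rot: [-3.141, -0.018, -0.001]
wrist_force: [-1.3, -0.4, -0.4]
finger_gap: -0.0002
turn deg [-0.018 -0.013  0.102] shift mm after turn [10.363 15.802 49.678] t 6.5333
```

View pics/w4.png

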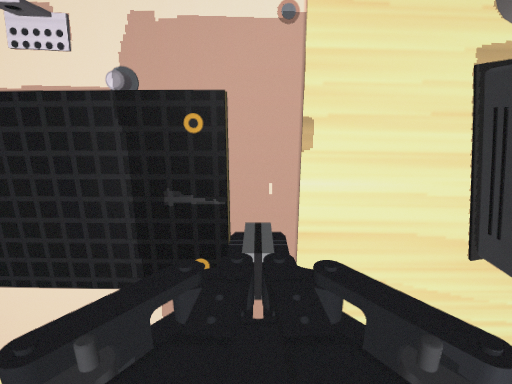

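View pics/s4.png

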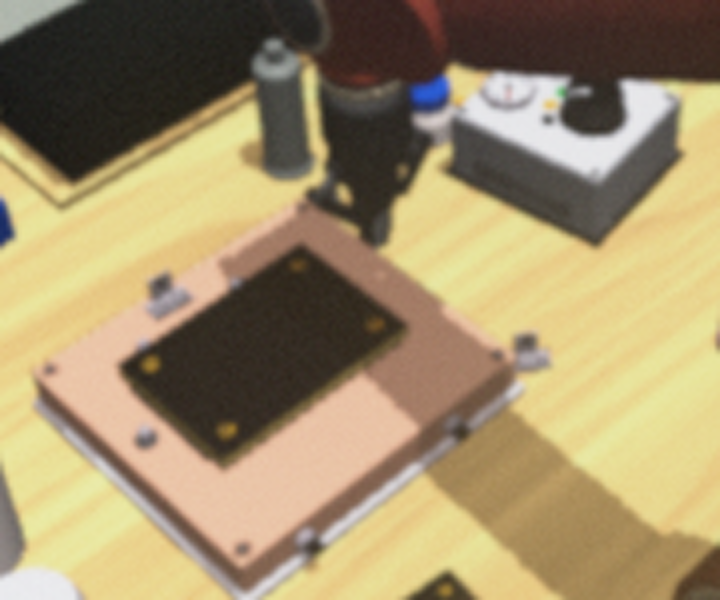

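```bash
python3 -m creep '[[1,[6,8,10],[0,0,0]],[1,[4,8,15],[0,0,0]],[1,[0,0,15],[0,0,0]],[1,[0,0,7],[0,0,0]],[1,[0,0,3],[0,0,0]],[1,[0,0,0],[0,0,0]],[1,[0,0,0],[0,0,0]]]'
python3 - <<'E'
from h import *
import pickle
I=pickle.load(open("w4.pkl","rb"))
for p,z in [((227,91),.066),((229,230),.066),((305,30),.05),((299,230),.05)]: print(at_z(I,p,z))
E
```

```text
clock: 7.12
tcp_pos: [0.5374, 0.0641, 0.2309]
tcp_rot: [3.142, 0.02, 0.001]
wrist_force: [0.3, 0.0, -0.3]
finger_gap: -0.0003
[0.60645053 0.10006592 0.066     ]
[0.51507972 0.10003129 0.066     ]
[0.64510472 0.05184568 0.05      ]
[0.50889864 0.04898205 0.05      ]
```

```bash
python3 -m creep '[[1,[0,-7,0],[0,0,0]],[1,[0,-7,0],[0,0,0]],[1,[0,-4,0],[0,0,0]],[1,[0,-4,0],[0,0,0]],[1,[0,-4,0],[0,0,0]],[1,[0,-4,0],[0,0,0]],[1,[0,-4,0],[0,0,0]],[1,[0,0,0],[0,0,0]],[1,[0,0,0],[0,0,0]]]'
python3 -m creep '[[1,[0,-2,0],[0,0,0]],[1,[0,-2,0],[0,0,0]],[1,[0,-2,0],[0,0,0]],[1,[0,0,0],[0,0,0]]]'
```

```text
clock: 7.87
tcp_pos: [0.5368, 0.098, 0.2306]
tcp_rot: [-3.141, -0.019, 0.0]
wrist_force: [0.7, -0.5, 0.5]
finger_gap: 0.0001
clock: 8.2
tcp_pos: [0.5367, 0.104, 0.2306]
tcp_rot: [-3.141, -0.019, 0.0]
wrist_force: [-0.0, 0.3, -0.8]
finger_gap: -0.0001
```

Run:
```python
from h import *
from station import camera_info,ctrl,snapshot
im=snapshot("side");cv2.imwrite("pics/s5.png",cv2.resize(im[130:280,125:305],None,fx=4,fy=4,interpolation=cv2.INTER_CUBIC))
im=snapshot("wrist");cv2.imwrite("pics/w5.png",im)
```

```text
(no output)
```

View pics/s5.png

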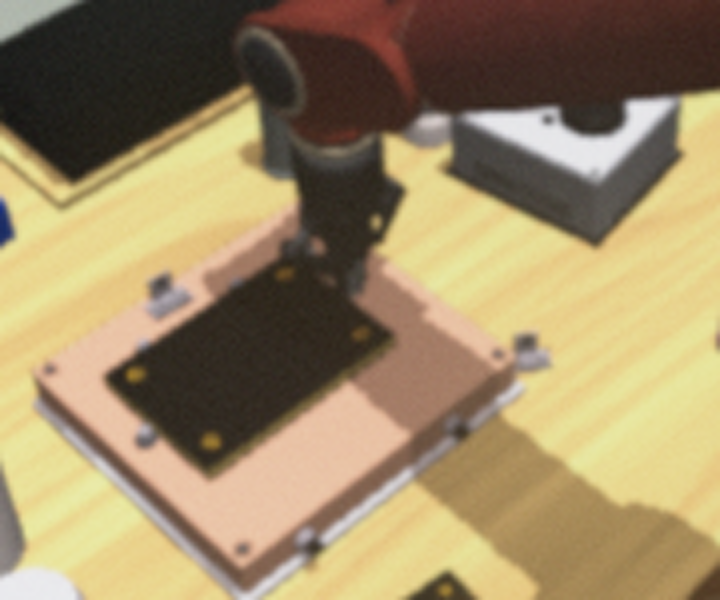

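View pics/w5.png

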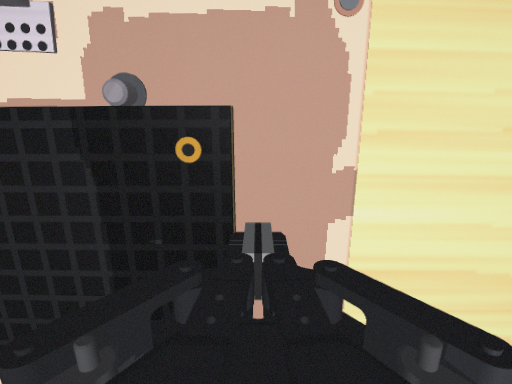

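```bash
python3 -m creep '[[1,[0,-1.5,0],[0,0,0]],[1,[0,-1.5,0],[0,0,0]],[1,[0,0,0],[0,0,0]]]'; python3 -m creep '[[1,[0,-1,0],[0,0,0]],[1,[0,-1,0],[0,0,0]],[1,[0,0,0],[0,0,0]]]'
```

```text
clock: 8.55
tcp_pos: [0.5367, 0.1069, 0.2307]
tcp_rot: [-3.141, -0.019, 0.0]
wrist_force: [0.7, -0.7, -0.1]
finger_gap: -0.0002
clock: 8.8
tcp_pos: [0.5368, 0.1084, 0.2307]
tcp_rot: [3.14, 0.019, -0.0]
wrist_force: [-0.3, -4.7, 0.3]
finger_gap: -0.0001
```

```bash
python3 -m creep '[[1,[0,-0.7,0],[0,0,0]],[1,[0,0,0],[0,0,0]]]'
```

```text
clock: 8.97
tcp_pos: [0.5368, 0.1087, 0.2307]
tcp_rot: [3.139, 0.019, -0.0]
wrist_force: [0.0, -7.1, -0.0]
finger_gap: -0.0002
```

```bash
python3 -m creep '[[1,[0,5,0],[0,0,0]],[1,[0,8,0],[0,0,0]],[1,[0,0,-30],[0,0,0]],[1,[0,0,-30],[0,0,0]],[1,[-25,-32,0],[0,0,0]],[1,[-25,-32,0],[0,0,0]],[1,[-25,-32,0],[0,0,0]],[1,[-25,-26,0],[0,0,0]],[1,[-3,0,0],[0,0,0]],[1,[0,0,0],[0,0,0]],[1,[0,0,0],[0,0,0]]]'
python3 - <<'E'
from h import *
plan(.432,.219,.2310,.66)
E
```

```text
clock: 9.88
tcp_pos: [0.4325, 0.2171, 0.2909]
tcp_rot: [-3.141, -0.019, -0.001]
wrist_force: [0.2, -0.3, -0.3]
finger_gap: 0.0002
turn deg [-0.02  -0.04   0.039] shift mm after turn [-0.511 -1.945 59.891] t 9.8833
```

```bash
python3 -m creep '[[1,[0,-2,25],[0,0,0]],[1,[0,0,20],[0,0,0]],[1,[0,0,10],[0,0,0]],[1,[0,0,5],[0,0,0]],[1,[0,0,0],[0,0,0]],[1,[7,0,0],[0,0,0]],[1,[7,0,0],[0,0,0]],[1,[4,0,0],[0,0,0]],[1,[2,0,0],[0,0,0]],[1,[1,0,0],[0,0,0]],[1,[0,0,0],[0,0,0]],[1,[0,0,0],[0,0,0]]]'; python3 -m creep '[[1,[1,0,0],[0,0,0]],[1,[1,0,0],[0,0,0]],[1,[0,0,0],[0,0,0]]]'
```

```text
clock: 10.88
tcp_pos: [0.4535, 0.2195, 0.2308]
tcp_rot: [-3.141, -0.019, -0.001]
wrist_force: [0.2, 0.1, -0.3]
finger_gap: -0.0002
clock: 11.13
tcp_pos: [0.4547, 0.2195, 0.2303]
tcp_rot: [3.141, 0.019, -0.005]
wrist_force: [-5.2, -0.2, 2.6]
finger_gap: 0.0
```

```bash
python3 -m creep '[[1,[0.7,0,0],[0,0,0]],[1,[0,0,0],[0,0,0]]]'; python3 -m creep '[[1,[-6,0,0],[0,0,0]],[1,[-12,0,0],[0,0,0]],[1,[0,0,-30],[0,0,0]],[1,[0,0,-30],[0,0,0]],[1,[25,32,0],[0,0,0]],[1,[25,32,0],[0,0,0]],[1,[25,32,0],[0,0,0]],[1,[24,26,0],[0,0,0]],[1,[0,0,0],[0,0,0]],[1,[0,0,0],[0,0,0]]]'
python3 - <<'E'
from h import *
from station import snapshot,camera_info
import pickle
plan(.537,.096,.2310,.66)
im=snapshot("side");cv2.imwrite("pics/s6.png",cv2.resize(im[130:280,125:305],None,fx=4,fy=4,interpolation=cv2.INTER_CUBIC))
im=snapshot("wrist");cv2.imwrite("pics/w6.png",im)
E
```

```text
clock: 11.3
tcp_pos: [0.455, 0.2195, 0.23]
tcp_rot: [3.141, 0.019, -0.008]
wrist_force: [-7.2, 1.0, 1.8]
finger_gap: 0.0
clock: 12.13
tcp_pos: [0.5395, 0.0971, 0.291]
tcp_rot: [3.142, 0.014, 0.002]
wrist_force: [-0.6, 1.0, -0.5]
finger_gap: -0.0002
turn deg [ 0.001 -0.087 -0.149] shift mm after turn [-2.521  1.039 60.025] t 12.1333
```

View pics/s6.png

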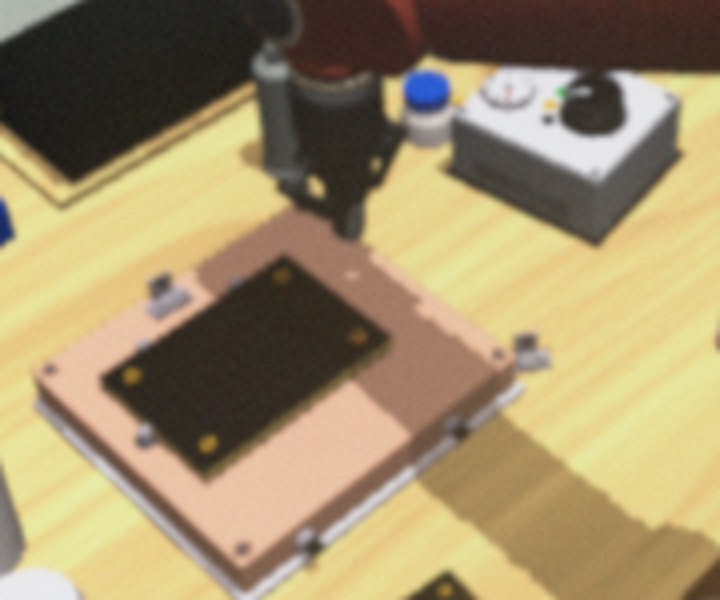

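```bash
python3 -m creep '[[1,[-2,2,25],[0,0,0]],[1,[0,0,20],[0,0,0]],[1,[0,0,10],[0,0,0]],[1,[0,0,5],[0,0,0]],[1,[0,0,0],[0,0,0]],[1,[0,-6,0],[0,0,0]],[1,[0,-3,0],[0,0,0]],[1,[0,-2,0],[0,0,0]],[1,[0,-1,0],[0,0,0]],[1,[0,0,0],[0,0,0]],[1,[0,0,0],[0,0,0]]]'; python3 -m creep '[[1,[0,-1,0],[0,0,0]],[1,[0,0,0],[0,0,0]]]'
```

```text
clock: 13.15
tcp_pos: [0.5369, 0.1083, 0.2317]
tcp_rot: [3.141, 0.019, 0.003]
wrist_force: [-0.6, -1.7, 1.1]
finger_gap: -0.0002
clock: 13.32
tcp_pos: [0.5369, 0.1088, 0.2316]
tcp_rot: [3.14, 0.019, 0.002]
wrist_force: [-0.1, -5.5, 4.1]
finger_gap: 0.0002
```

```bash
python3 -m creep '[[1,[0,5,0],[0,0,0]],[1,[0,10,0],[0,0,0]],[1,[0,0,-30],[0,0,0]],[1,[0,0,-30],[0,0,0]],[1,[0,0,-30],[0,0,0]],[1,[-8,30,0],[0,0,0]],[1,[-8,37,0],[0,0,0]],[1,[-8,37,0],[0,0,0]],[1,[-8,37,0],[0,0,0]],[1,[-8,37,0],[0,0,0]],[1,[-8,37,0],[0,0,0]],[1,[-8,37,0],[0,0,0]],[1,[-8,37,0],[0,0,0]],[1,[0,0,0],[0,0,-4.7]],[1,[0,0,0],[0,0,-4.7]],[1,[0,0,0],[0,0,0]],[1,[0,0,0],[0,0,0]]]'
python3 - <<'E'
from h import *
from station import snapshot,camera_info
import pickle
I=camera_info("wrist");pickle.dump(I,open("w7.pkl","wb"));im=snapshot("wrist");cv2.imwrite("pics/w7.png",im)
im=snapshot("top")
cv2.imwrite("pics/t7.png",cv2.resize(im[125:225,140:250],None,fx=6,fy=6,interpolation=cv2.INTER_CUBIC))
plan(.470,-.216,.265,10)
E
```

```text
clock: 14.73
tcp_pos: [0.4756, -0.1956, 0.3201]
tcp_rot: [-3.129, -0.272, 0.001]
wrist_force: [0.4, -0.5, -0.1]
finger_gap: -0.0001
turn deg [-0.037  0.018  0.011] shift mm after turn [-9.406 19.572 55.342] t 14.8333
```

View pics/t7.png

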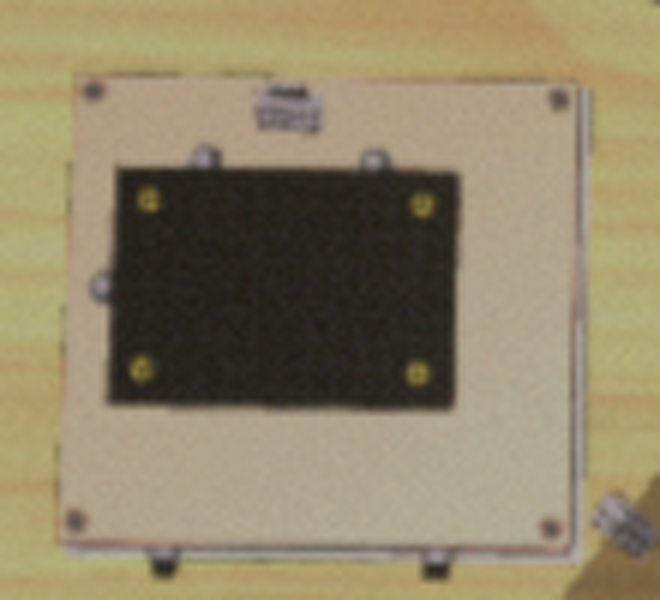

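View pics/w7.png

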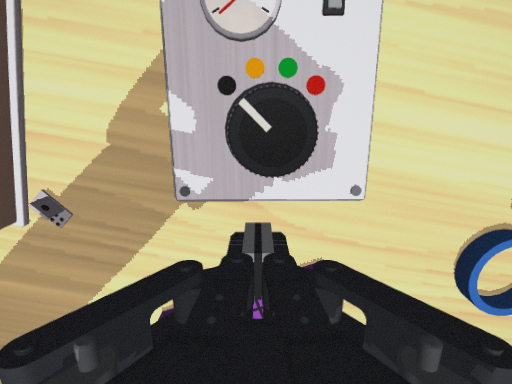

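Run:
```python
from h import *
import pickle
from station import camera_info
I=camera_info("top"); u=lambda p,o:(np.array(p)+.5)/6-.5+o
o1=np.array([140,125])
Q=[at_z(I,u(p,o1),.066) for p in [(117,169),(459,174),(454,408),(108,404)]]
t,a,R,r=fit([(.07,.1),(.07,-.1),(-.07,-.1),(-.07,.1)],Q);print(t,np.degrees(a),r*1000)
P=[at_z(I,u(p,o1),z) for p,z in [((77,75),.05),((580,83),.05),((575,549),.05),((58,543),.05),((205,160),.064),((375,162),.064),((105,285),.064)]]
print(P[4:])
I=pickle.load(open("w7.pkl","rb"))
k=at_z(I,(271,126),.11);print("knob",k)
for p in ((225,126),(317,126),(271,81)):print(np.linalg.norm(at_z(I,p,.11)-k))
c1=at_z(I,(176,200),.08);c2=at_z(I,(366,199),.08);d=c1-c2;print(c1,c2,'yaw',np.degrees(np.arctan2(-d[0],d[1])))
```

```text
[0.53492897 0.21964058] 0.6486024752411554 [[-0.67668341  0.0629816 ]
 [-0.91568916 -0.03437507]
 [ 0.88487062 -0.12681664]
 [ 0.70750195  0.0982101 ]]
[array([0.61018735, 0.26968833, 0.064     ]), array([0.61149036, 0.17006505, 0.064     ]), array([0.53453282, 0.32453132, 0.064     ])]
knob [ 0.53534257 -0.19359605  0.11      ]
0.02819777046297352
0.028213528338734813
0.026044893663603064
[ 0.46719654 -0.13357222  0.08      ] [ 0.49316101 -0.27697247  0.08      ] yaw 10.262953847978594
```

```bash
python3 -m creep '[[1,[-6,10,10],[0,0,0]],[1,[0,10,20],[0,0,0]],[1,[0,0,15],[0,0,0]],[1,[0,0,6],[0,0,0]],[1,[0,0,3],[0,0,0]],[1,[8,0,0],[0,0,0]],[1,[5,0,0],[0,0,0]],[1,[3,0,0],[0,0,0]],[1,[0,0,0],[0,0,0]],[1,[0,0,0],[0,0,0]]]'
python3 - <<'E'
from h import *
from station import ctrl
s=ctrl.get_state();y=np.radians(10)
d=s['tcp_pos'][:2]-[.533,-.195]
print(d@[np.cos(y),np.sin(y)],d@[-np.sin(y),np.cos(y)],s['tcp_pos'][2]-.1734)
E
```

```text
clock: 15.67
tcp_pos: [0.49, -0.2132, 0.2676]
tcp_rot: [3.128, 0.277, 0.002]
wrist_force: [-0.2, -0.4, -0.1]
finger_gap: -0.0003
-0.04553695323521687 -0.010456734237773458 0.09417986633774644
```

Approach to contact in small steps.

```bash
python3 -m creep '[[1,[2,0,1],[0,0,0]],[1,[2,0,1],[0,0,0]],[1,[1,0,0],[0,0,0]],[1,[0,0,0],[0,0,0]],[1,[0,0,0],[0,0,0]]]'; python3 -m creep '[[1,[1,0,0],[0,0,0]],[1,[1,0,0],[0,0,0]],[1,[0,0,0],[0,0,0]]]'
```

```text
clock: 16.08
tcp_pos: [0.4941, -0.2125, 0.2647]
tcp_rot: [3.129, 0.276, -0.002]
wrist_force: [-2.4, -1.3, 2.5]
finger_gap: 0.0002
clock: 16.33
tcp_pos: [0.4952, -0.2125, 0.2647]
tcp_rot: [3.129, 0.277, -0.009]
wrist_force: [-10.1, -1.6, 6.8]
finger_gap: 0.0004
```

```bash
python3 -m creep '[[1,[0,-2,0],[0,0,0]],[1,[0,-2,0],[0,0,0]],[1,[0,-2,0],[0,0,0]]]';  python3 -m creep '[[1,[0,-2,0],[0,0,0]],[1,[0,-2,0],[0,0,0]],[1,[0,0,0],[0,0,0]]]'
python3 - <<'E'
from h import *
from station import snapshot,camera_info
im=snapshot("wrist");cv2.imwrite("pics/w8.png",im)
E
```

```text
clock: 16.58
tcp_pos: [0.4939, -0.2072, 0.2648]
tcp_rot: [3.127, 0.276, -0.01]
wrist_force: [-11.4, -5.2, 6.8]
finger_gap: 0.0001
clock: 16.83
tcp_pos: [0.4931, -0.2024, 0.2647]
tcp_rot: [-3.129, -0.276, 0.011]
wrist_force: [-12.9, -1.0, 9.4]
finger_gap: 0.0002
```

View pics/w8.png

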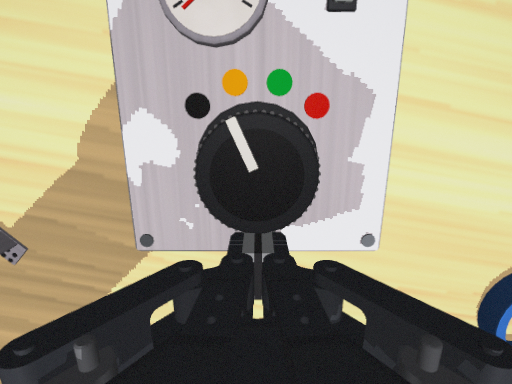

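```bash
python3 -m creep '[[1,[0,-2,0],[0,0,0]],[1,[0,-2,0],[0,0,0]],[1,[0,-1,0],[0,0,0]],[1,[-4,0,0],[0,0,0]],[1,[-6,0,0],[0,0,0]],[1,[0,8,0],[0,0,0]],[1,[0,7,0],[0,0,0]],[1,[0,0,0],[0,0,0]],[1,[0,0,0],[0,0,0]]]'
python3 - <<'E'
from h import *
from station import snapshot,camera_info
im=snapshot("wrist");cv2.imwrite("pics/w9.png",im)
E
```

```text
clock: 17.63
tcp_pos: [0.4867, -0.2144, 0.2648]
tcp_rot: [3.13, 0.274, 0.001]
wrist_force: [-0.6, 0.0, 0.4]
finger_gap: 0.0
```

View pics/w9.png

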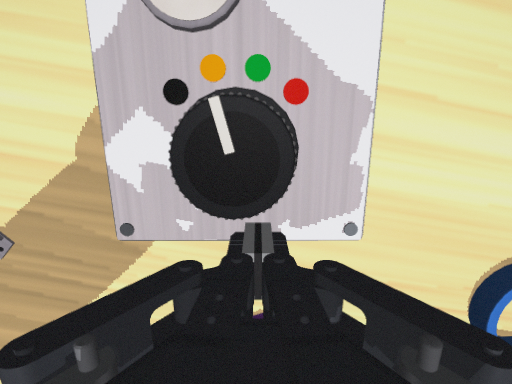

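```bash
python3 -m creep '[[1,[6,0,0],[0,0,0]],[1,[2,0,0],[0,0,0]],[1,[2,0,0],[0,0,0]],[1,[0,0,0],[0,0,0]]]'; python3 -m creep '[[1,[0,-2,0],[0,0,0]],[1,[0,-2,0],[0,0,0]],[1,[0,-2,0],[0,0,0]],[1,[0,-2,0],[0,0,0]],[1,[0,-2,0],[0,0,0]],[1,[0,0,0],[0,0,0]]]'
python3 - <<'E'
from h import *
from station import snapshot,camera_info
im=snapshot("wrist");cv2.imwrite("pics/w10.png",im)
E
```

```text
clock: 18.02
tcp_pos: [0.4955, -0.2123, 0.2645]
tcp_rot: [3.129, 0.278, -0.012]
wrist_force: [-10.8, -2.0, 5.3]
finger_gap: -0.0003
clock: 18.52
tcp_pos: [0.4932, -0.2022, 0.2646]
tcp_rot: [-3.129, -0.277, 0.013]
wrist_force: [-12.5, -0.2, 7.1]
finger_gap: 0.0002
```

View pics/w10.png

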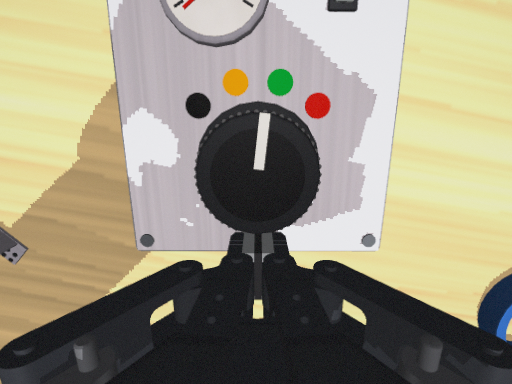

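```bash
python3 -m creep '[[1,[0,-2,0],[0,0,0]],[1,[0,-2,0],[0,0,0]],[1,[-4,0,0],[0,0,0]],[1,[-8,0,0],[0,0,0]],[1,[0,0,-25],[0,0,0]],[1,[0,0,-35],[0,0,0]],[1,[-10,10,-30],[0,0,0]],[1,[-15,15,0],[0,0,0]],[1,[0,0,0],[0,0,0]],[1,[0,0,0],[0,0,0]]]'
python3 - <<'E'
from h import *
from station import snapshot,camera_info
im=snapshot("wrist");cv2.imwrite("pics/w11.png",im)
im=snapshot("top");cv2.imwrite("pics/t11.png",im)
cv2.imwrite("pics/t11c.png",cv2.resize(im[125:225,140:250],None,fx=6,fy=6,interpolation=cv2.INTER_CUBIC))
E
```

```text
clock: 19.4
tcp_pos: [0.4614, -0.2296, 0.3549]
tcp_rot: [3.13, 0.274, 0.002]
wrist_force: [-0.4, 0.4, -1.0]
finger_gap: 0.0003
```

View pics/w11.png

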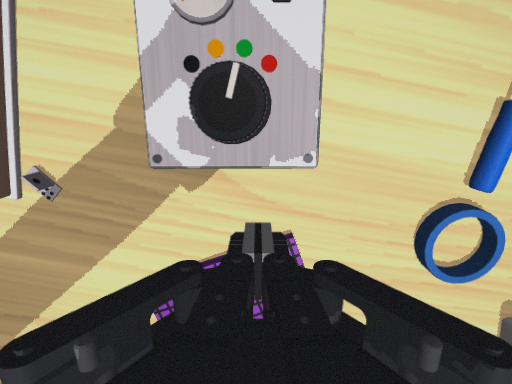

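View pics/t11.png

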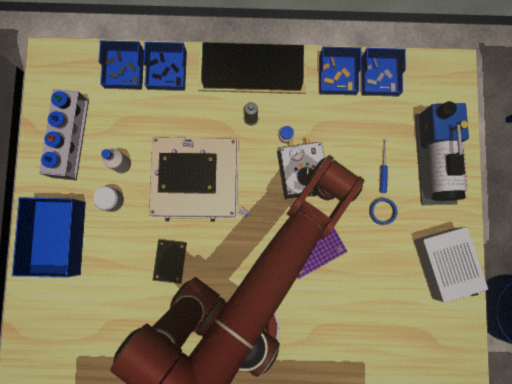

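View pics/t11c.png

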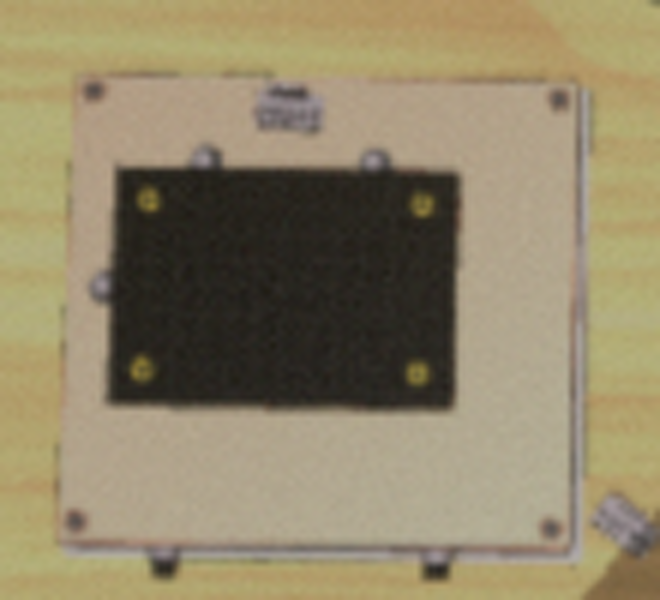

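Run:
```python
from h import *
from station import camera_info
I=camera_info("wrist");im=cv2.imread("pics/w11.png")
d=at_z(I,(236,63),.11)-at_z(I,(229,97),.11);print(np.degrees(np.arctan2(d[1],d[0]))-10.1)
cv2.imwrite("pics/w11c.png",cv2.resize(im[35:150,170:290],None,fx=5,fy=5,interpolation=cv2.INTER_CUBIC))
```

```text
-13.47784237892131
```

View pics/w11c.png

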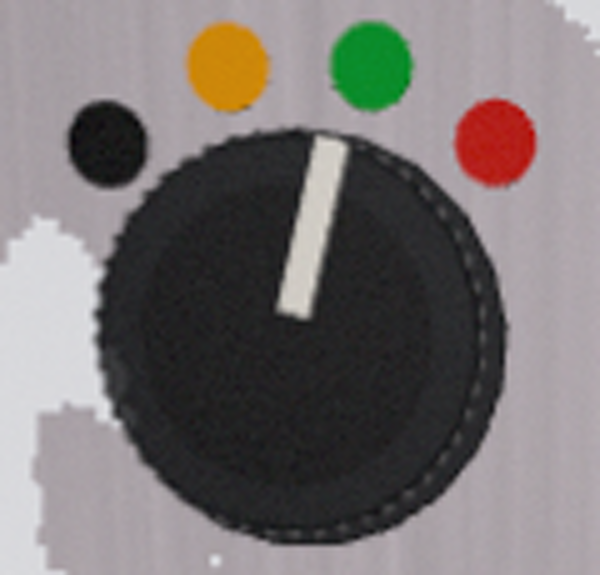

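The crop shows the pointer running from (293,315) to (333,140). That is about -14° from the box's +x, so the knob is at the green detent. The panel is home and the bystanders look unmoved, so I'm handing in.

```bash
python3 -c "
from station import ctrl
print(ctrl.sign_off())"
```

```text
the job is handed in; nothing more can be done
None
```

The panel is home against all three pins, and the selector is at the green mark. I handed the job in at about 19.5 s of the 64 s allowed.

- **Panel:** I pushed it with the shut fingertips to +x, then +y, then nudged each way again. I stopped when the push force rose to about 5–10 N against the pins. Before I turned the knob, the overhead picture put it at (0.5349, 0.2196) m, 0.65° yaw. My estimate of home was (0.5350, 0.2190) m, 0.66°, so it is within about 1 mm. It looked the same in the last picture.
- **Knob:** I took it from black to amber to green with two fingertip rubs on its clear -x side, pressing with 10–13 N. After I let go, the pointer measured -13.5° against the nominal -15°, which is within my pixel error.
- **Other checks:** The highest wrist force reported was about 16 N. The brackets and the other things in view looked unmoved in the last pictures, judged by eye. In the overhead picture the arm hid part of the control box and the purple panel.
- **Disagreement:** Knob centre estimates from different pictures differed by up to 8 mm, so I found the knob's side by touch and force instead.

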